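Restart the grinder from console and hand pendant

TASK

Restart the grinder just by pressing with the fingertips: on the grey console press the amber reset button fully in and let it come back out, then push the black rocker fully down at its white-barred end, and last, on the yellow hand pendant lying on the bench, press the green button fully in, keep it in for a good second and let it go. Press the pendant's button where the pendant lies, without picking it up or shoving it about, and do not press or turn any other control or disturb the tools and things around.

Things in the scene. Friction and masses are not known exactly. Their poses are not given: they have to be found in the camera images.
- console: grey control console fixed to the bench, 230 (its x) x 290 (its y) x 70 mm high; origin at the centre of its underside, x axis towards its far side (yaw up to 0.3 rad). On its flat top, two rows of three controls (rows 110 mm apart in x, 85 mm pitch in y), in varying order: amber, blue, white and red buttons, black rocker, black selector knob (tallest, 44 mm above the top)
- reset (a joint): the AMBER (orange) spring push button, round cap 28 mm across, standing 10 mm proud of its 44 mm round aluminium collar on the console; 0 = out, 0.006 = fully in (m). It springs back by itself; it starts to move at 1.5 N and 5 N takes it fully in
- reset_top (a point): centre of the top of the amber cap, 92 mm above the bench when out; moves with the cap; pressed straight down
- rocker (a joint): black rocker, a paddle 64 mm long (console x), 30 mm wide, in an aluminium frame 80 x 46 x 12 mm; rocks about its middle (axis along console y). 0 = off (far end, with a white bar across it, stands up), 0.42 rad = on (white-barred far end fully down). Stays where it is left; 2 to 6 N on the white bar tips it. Starts at 0 to 0.05
- rocker_on (a point): point on the white bar on the paddle's face, 24 mm from the middle towards the far end; moves with the paddle: about 99 mm above the bench when off, about 89 mm when on
- pendant: loose wireless hand pendant, yellow box 170 (its x) x 66 (its y) x 38 mm high with black rubber edges, about 0.6 kg, lying on the bench, origin at the centre of its underside, z up. On its top face lie two buttons: green at x +42 mm, red at x -35 mm
- run (a joint): the GREEN spring push button of the pendant, cap 28 mm across, 10 mm proud of its 44 mm black collar; 0 = out, 0.006 = fully in (m). Springs back; starts to move at 1.5 N, 5 N takes it fully in
- run_top (a point): centre of the top of the green cap, 60 mm above the bench when out; moves with the cap
- halt (a joint): the RED stop button of the pendant, same size and stiffness; 0 = out, 0.006 = in. Not to be pressed
- blue (a joint): the blue spring push button, round cap 28 mm across, standing 10 mm proud of its 44 mm round aluminium collar on the console; 0 = out, 0.006 = fully in (m). Not to be pressed
- white (a joint): the white spring push button, round cap 28 mm across, standing 10 mm proud of its 44 mm round aluminium collar on the console; 0 = out, 0.006 = fully in (m). Not to be pressed
- red (a joint): the red spring push button, round cap 28 mm across, standing 10 mm proud of its 44 mm round aluminium collar on the console; 0 = out, 0.006 = fully in (m). Not to be pressed
- selector (a joint): black selector knob on the console, with an upright bar grip 34 mm long and 14 mm thick; 0 = as found, turns clockwise to 1.6 rad. Not to be turned
- wrench: steel wrench 200 mm long lying beside the pendant; leave alone
- screwdriver: screwdriver 200 mm long lying on the pendant's other side; leave alone
- oil_bottle: green oil bottle, 60 mm across, 170 mm high, far left of the bench; leave alone
- mug: white mug, 80 mm across, 90 mm high, far right of the bench; leave alone
- vblock: steel V-block 60 x 50 x 45 mm, at the far middle of the bench; leave alone
Mind the look-alikes: they are no part of the job. There is more than one size of the pendant; the job needs the middle-sized.

How it is judged (in metres and radians):
On the way, in this order (a step that is already met when the one before it is completed fails the run):
1. amber reset button pressed fully in while the rocker is off (value of joint reset above 0.0045 m and value of joint rocker below 0.12 rad), for 0.05 s.
2. amber button let out again and rocker pushed fully down at its white-barred end (value of joint rocker above 0.35 rad and value of joint reset below 0.0015 m), for 0.1 s.
3. green pendant button held fully in for a good second (0.8 s at least) (value of joint run above 0.0045 m), for 0.8 s.
At the end, for the whole second after the job is handed in: rocker on (above 0.35 of 0.42 rad), all buttons out again (under 1.5 mm), selector not turned (under 0.2 rad), pendant flat on the bench at rest within 40 mm of where it lay (all of step 2 and value of joint each of run, halt, blue, white, red below 0.0015 m and angle between pendant's own z axis and vertical below 0.1 rad and height (world z) of pendant below 0.006 m and distance of pendant from where it was at the start of the episode below 0.04 m and linear speed of pendant below 0.02 m/s and value of joint selector below 0.2 rad); the robot touches nothing.
It fails at once if green button pressed before the rocker is on (value of joint run above 0.003 m and value of joint rocker below 0.3 rad).
It fails at once if a wrong button pressed (blue, white, console red or pendant red, over 3 mm) (value of joint any of halt, blue, white, red above 0.003 m).
It fails at once if selector knob turned by over 0.2 rad (value of joint selector above 0.2 rad).
It fails at once if pendant lifted (10 mm), tipped (0.2 rad) or shoved (over 40 mm) (height (world z) of pendant above 0.01 m or angle between pendant's own z axis and vertical above 0.2 rad or distance of pendant from where it was at the start of the episode above 0.04 m).
It fails at once if a tool or thing around moved by over 25 mm (distance of any of wrench, screwdriver, oil_bottle, mug, vblock from where it was at the start of the episode above 0.025 m).
It also fails if it takes over 53 s, if anything falls off the work surface, if the arm or the gripper's body presses on something with over 40 N, if the wrist force passes 120 N, or if a joint passes its speed limit or range.

ROBOT

A 6-joint arm with a two-finger parallel gripper is mounted at the origin on the work surface. World frame = base frame: x ahead of the robot, y to its left, z up, the work surface at z = 0. Lengths are in m, angles in degrees, forces in N, time in s.
With the tool pointing down it reaches from about 0.4 to 0.825 m from the base axis. Payload 7 kg.
Tool frame: the origin (TCP) lies midway between the tips of the shut fingers; the grasp point (between the pads) lies 19 mm behind it; z points along the fingers, y is the line along which they close (so a half turn about z gives the same grasp; the last joint's range is limited). The gripper opens to 88 mm and grips with 3 to 60 N. Pads are 19 mm wide; open, the fingers measure 130 mm over their backs; the gripper's body (78 mm by 193 mm) begins 47 mm behind the grasp point.
Start: joints at [93.684, 20.546, 0.682, 0, -70.136, -16.507], TCP at [0.15, 0.658, 0.187] pointing down, gripper open.
Joint ranges: [-176.03, 176.03], [-82.01, 121.73], [-58.28, 71.71], [-173.87, 95.51], [-174.79, -0.11], [-173.66, 173.66]. Speed limits (degrees/s): [136.94, 136.94, 172.46, 180, 180, 180].

INTERFACE

Orientations are given as [roll, pitch, yaw] about the fixed x, y, z axes, in that order (R = Rz(yaw) Ry(pitch) Rx(roll)).
In Python, from plant import telemetry, viewer, workorder gives the robot as it stands. The module is installed in compiled form; this text tells all that it offers.
- The arm moves only by the tool carry_out, never from a script. Its argument "rows" is a list of rows, each a list of 6 numbers: the shift along the tool's x, y, z in m, then the turn, a rotation vector about the tool's x, y, z in rad. In form: [[tx, ty, tz, ax, ay, az], ...]. A call has 1 to 8 rows; each row is the pose to reach, as a shift and turn from the pose commanded when the call began, along the tool's axes at that moment; what a row does not reach only later rows make up. A row lasts 1/8 s, in which the tool goes at most 62.5 mm and 10.7 degrees, less where a joint would pass 70% of its speed; a pose out of reach is approached as far as the arm can. A call with a gripper value outside its range is refused whole. "grip" is the gripper's target within -1 to 1 (fully open at 1, half-way at 0, shut at -1), set as the call begins (left out, the last holds). The fingers move at their own pace and stop on an object; the grip force is fixed at half the most. Time passes only in rows, so rows that repeat a pose let the fingers close. It gives the time, the measured TCP pose, the force, the opening and the grip force at its end, in the units of the state.
- telemetry.get_obs(): the state, without advancing time (a new reading comes with each control period).
- viewer.snapshot(name): name is "scene" or "top"; returns the picture (480x640x3 uint8, red, green, blue); there is no depth.
- viewer.camera_info(name): a dict with "intrinsics" (3x3 intrinsics, pixels), "k1" (the pictures are not rectified: a ray, as slopes to the right and down, at radius r is drawn at 1 + k1 r^2 times it, then the intrinsics apply), "extrinsics" (4x4, takes a point from camera to world coordinates). Camera axes: x right, y down, z forward; pixel columns grow to the right and rows downward; lengths in m; the calibration is good to about 2 mm. A picture is of the moment at which its call begins. camera_info takes no time and is no camera call.
- workorder.close_job(): hands the job in; it is judged then, once.
The state is a dict: "clock": time; "joint_pos": joint angles; "qvel": joint speeds; "tau": joint torques, N m; "tool_pos": TCP position; "orientation": TCP orientation; "force": force on the tool from outside, world axes, zero at the start; "moment": the same for the moment, N m; "opening": finger opening in m; "gripper_force": force on a finger pad.
Only numpy, scipy, OpenCV 4.12 (cv2) and the standard library are available. Lean on these libraries where they do the work, as an engineer would, in place of code of your own. Each camera call takes 0.05 s, during which the arm holds its last target. There are 200 camera calls.

## Working session

There is one attempt and no reset: what is moved stays moved. The work goes in short steps, Python scripts to look and compute and a tool call to move; the robot and the scene stay as the last step left them, time stands still between calls to the robot, and variables do not carry over. Pictures are saved under pics/ and viewed, at most 10 in all, crops included, and the job is handed in when it is done.

Besides the shell and the picture viewer there is one more tool, called after "Emit:" as a command line: name --pt "numbers of a row" for each row, then --argument value for the rest. carry_out: Moves the arm, as the interface text tells. Its arguments: {"type":"object","properties":{"rows":{"type":"array"},"grip":{"type":"number"}},"required":["rows"]}

```bash
mkdir -p pics; cat > h.py <<'E'
import numpy as np, cv2
from plant import telemetry, viewer, workorder
def snap(n,f):
    im=viewer.snapshot(n); cv2.imwrite('pics/'+f,im[:,:,::-1]); return im
def ray(n,u,v):
    c=viewer.camera_info(n);K=np.array(c['intrinsics']);T=np.array(c['extrinsics'])
    p=cv2.undistortPoints(np.array([[[u,v]]],float),K,np.array([c['k1'],0,0,0.]))[0,0]
    return T[:3,3],T[:3,:3]@np.array([p[0],p[1],1])
def at(n,u,v,z):
    o,d=ray(n,u,v); return (o+d*(z-o[2])/d[2])
E
python3 - <<'E'
from h import *
snap('scene','s0.png');snap('top','t0.png')
for n in('scene','top'):print(viewer.camera_info(n))
print(telemetry.get_obs())
E
```

```text
{'intrinsics': array([[509.75396329,   0.        , 319.90530127],
       [  0.        , 509.75396329, 243.240634  ],
       [  0.        ,   0.        ,   1.        ]]), 'k1': -0.08272659306901824, 'extrinsics': array([[ 0.84826466,  0.44047135, -0.29399331,  0.86196347],
       [ 0.52945523, -0.69370265,  0.48831731, -0.58388554],
       [ 0.01114585, -0.56987861, -0.8216533 ,  1.0939775 ],
       [ 0.        ,  0.        ,  0.        ,  1.        ]])}
{'intrinsics': array([[611.74589503,   0.        , 317.62357   ],
       [  0.        , 611.74589503, 247.03467064],
       [  0.        ,   0.        ,   1.        ]]), 'k1': -0.0487994279077137, 'extrinsics': array([[-1.99260746e-02, -9.88172238e-01,  1.52047954e-01,
         2.44971855e-01],
       [-9.99791369e-01,  1.90109772e-02, -7.46999528e-03,
        -8.79572154e-04],
       [ 4.49106176e-03, -1.52165080e-01, -9.88344889e-01,
         1.61741489e+00],
       [ 0.00000000e+00,  0.00000000e+00,  0.00000000e+00,
         1.00000000e+00]])}
{'clock': 0.1, 'joint_pos': array([ 9.36856574e+01,  2.05874160e+01,  6.41361520e-01, -1.89630142e-02,
       -7.01359977e+01, -1.65049721e+01]), 'qvel': array([-0.04533262, -0.03454823,  0.02324345,  0.03824998, -0.01895157,
        0.02125323]), 'tau': array([-1.21977155e-03, -5.84162164e+01,  2.93753707e+01,  7.01557919e+00,
        1.01952895e-02, -4.41261909e-05]), 'tool_pos': array([0.14970114, 0.65769884, 0.18632937]), 'orientation': array([ 1.79916264e+02, -6.22018066e-03, -1.28257663e+01]), 'force': array([-0.04235575,  0.42767509, -0.13100863]), 'moment': array([ 0.00087065, -0.01351887,  0.03038914]), 'gripper_force': 0.0, 'opening': 0.08798434842456732}
```

View pics/t0.png

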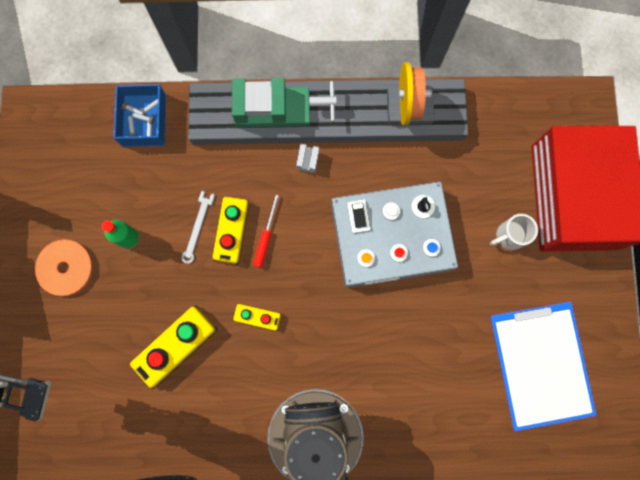

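View pics/s0.png

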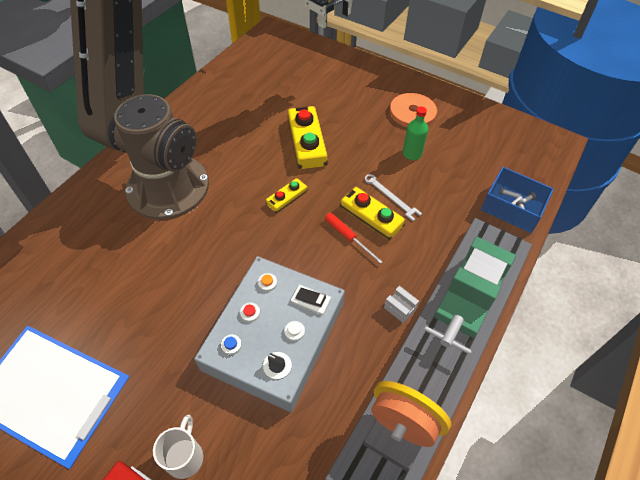

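The top view shows these look-alikes:
- **Pendants:** large (173,347), middle (231,230) lying between the wrench and the screwdriver, and small (257,317). I choose the middle one.
- **Green buttons:** (186,332), (232,213) and (246,314). I choose (232,213).
- **Orange things:** cap (366,258), disc (63,268) and wheel (417,92). I choose the cap.
- **Black controls:** rocker (359,216) and knob (423,206). I choose the rocker.

Next I measure these and check them in one close crop.

```bash
python3 - <<'E'
from h import *
import cv2
t=cv2.imread('pics/t0.png');s=cv2.imread('pics/s0.png')
def blob(im,box,lo,hi):
    x0,y0,x1,y1=box;h=cv2.cvtColor(im[y0:y1,x0:x1],cv2.COLOR_BGR2HSV)
    m=cv2.inRange(h,lo,hi);n,l,st,c=cv2.connectedComponentsWithStats(m)
    i=1+st[1:,4].argmax();return c[i]+[x0,y0],st[i,4],(l==i)
def tri(a,b):
    o1,d1=ray('top',*a);o2,d2=ray('scene',*b);d1/=np.linalg.norm(d1);d2/=np.linalg.norm(d2)
    k=np.linalg.lstsq(np.c_[d1,-d2],o2-o1,rcond=None)[0];p,q=o1+k[0]*d1,o2+k[1]*d2
    return (p+q)/2,np.linalg.norm(p-q)
G=((45,120,60),(80,255,255));A=((8,150,150),(22,255,255))
for nm,bt,bs,c,z in(('green',(218,200,246,224),(370,200,400,226),G,.06),('amber',(354,246,380,272),(255,270,280,295),A,.092),
  ('blue',(420,236,444,260),(218,332,244,356),((100,150,80),(125,255,255)),.092)):
    a,na,_=blob(t,bt,*c);b,nb,_=blob(s,bs,*c)
    print(nm,a,na,b,nb,at('top',*a,z),at('scene',*b,z),tri(a,b))
# pendants sizes
for box in((125,300,220,390),(210,192,250,268),(230,300,285,335)):
    x0,y0,x1,y1=box;m=cv2.inRange(cv2.cvtColor(t[y0:y1,x0:x1],cv2.COLOR_BGR2HSV),(22,150,100),(35,255,255))
    p=np.argwhere(m)[:,::-1]+[x0,y0];r=cv2.minAreaRect(p.astype(np.float32));bx=cv2.boxPoints(r)
    w=np.array([at('top',*q,.038) for q in bx]);print('pend',w.mean(0),np.linalg.norm(w[1]-w[0]),np.linalg.norm(w[2]-w[1]),np.degrees(np.arctan2(*(w[1]-w[0])[1::-1])))
# rocker
for nm,im,bx in(('top',t,(345,198,372,236)),('scene',s,(288,284,332,314))):
    x0,y0,x1,y1=bx;c=cv2.resize(im[y0-20:y1+20,x0-20:x1+20],None,fx=6,fy=6,interpolation=2);cv2.imwrite(f'pics/c_{nm}.png',c)
c=cv2.hconcat([cv2.resize(t[190:275,340:440],(400,340),interpolation=2),cv2.resize(s[265:325,250:340],(400,340)),])
d=cv2.hconcat([cv2.resize(t[190:275,205:305],(400,240)),cv2.resize(s[180:240,330:420],(400,240))])
cv2.imwrite('pics/crop.png',cv2.vconcat([c,d]))
E
```

```text
green [231.53043478 211.77391304] 115 [385.68539326 212.58426966] 89 [0.58161999 0.20932355 0.06      ] [0.58450988 0.20361268 0.06      ] (array([0.58282659, 0.21001023, 0.05219916]), np.float64(0.0011698104892798483))
amber [366.06060606 257.15151515] 66 [266.76842105 279.63157895] 95 [ 0.45152518 -0.13385028  0.092     ] [ 0.45464497 -0.13895283  0.092     ] (array([ 0.45204453, -0.13503395,  0.08437115]), np.float64(0.0014591371037160023))
blue [431.96969697 246.93939394] 66 [229.74576271 342.53389831] 118 [ 0.47432346 -0.30159995  0.092     ] [ 0.47779259 -0.3072576   0.092     ] (array([ 0.47503143, -0.30408778,  0.08308476]), np.float64(0.0019298451538950958))
pend [0.23808456 0.36370009 0.038     ] 0.22548563242845773 0.09051438378712552 -47.96154687812466
pend [0.53924419 0.21623122 0.038     ] 0.17423970077097836 0.07083859608004518 -9.258430016465633
pend [0.30968226 0.14775983 0.038     ] 0.04711083324993359 0.1182577564938857 -13.133145544559838
```

View pics/crop.png

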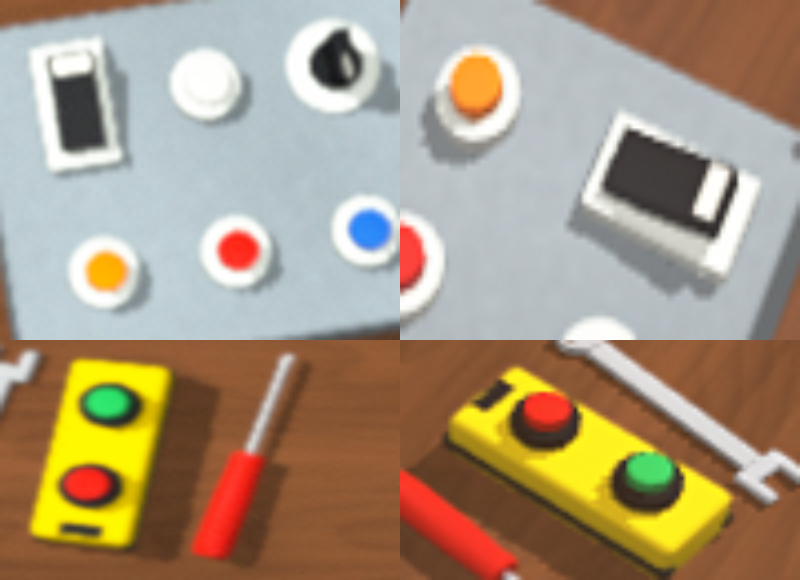

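The top panels of the crop confirm the amber cap (366,257) and the rocker with its white bar at the far end (357,206). The lower panels show the middle pendant, 174 x 71 mm, with its green button at (232,212). I now fix the rocker point from its pixels and start moving at the same time.

```bash
python3 - <<'E'
from h import *
print(at('top',357.5,206.5,.099),at('scene',320.2,298.9,.099))
E
```

```text
[ 0.58073218 -0.11566332  0.099     ] [ 0.58577951 -0.11922236  0.099     ]
```

Emit:
carry_out --grip -1 --pt "0.04 0.026 -0.004 0 0 -0.045" --pt "0.08 0.052 -0.008 0 0 -0.09" --pt "0.12 0.079 -0.012 0 0 -0.135" --pt "0.16 0.105 -0.016 0 0 -0.18" --pt "0.2 0.132 -0.02 0 0 -0.225" --pt "0.24 0.158 -0.024 0 0 -0.27" --pt "0.28 0.184 -0.028 0 0 -0.315" --pt "0.325 0.211 -0.033 0 0 -0.358"

```text
clock: 1.1
tool_pos: [0.4205, 0.379, 0.2201]
orientation: [180.0, 0.0, 7.8]
force: [0.1, -0.1, 0.4]
opening: 0.0133
gripper_force: 0.0
```

Emit:
carry_out --pt "-0.004 0.055 0.0" --pt "-0.008 0.11 0.0" --pt "-0.012 0.165 0.01" --pt "-0.016 0.22 0.02" --pt "-0.02 0.275 0.03" --pt "-0.025 0.33 0.04" --pt "-0.029 0.385 0.05" --pt "-0.033 0.44 0.06"

```text
invalid input
```

Emit:
carry_out --pt "-0.004 0.055 0.0 0 0 0" --pt "-0.008 0.11 0.0 0 0 0" --pt "-0.012 0.165 0.01 0 0 0" --pt "-0.016 0.22 0.02 0 0 0" --pt "-0.02 0.275 0.03 0 0 0" --pt "-0.025 0.33 0.04 0 0 0" --pt "-0.029 0.385 0.05 0 0 0" --pt "-0.033 0.44 0.06 0 0 0"

```text
clock: 2.1
tool_pos: [0.4458, -0.0619, 0.16]
orientation: [-180.0, -0.0, 7.7]
force: [1.2, 0.1, -0.5]
opening: 0.0002
gripper_force: 0.0
```

Emit:
carry_out --pt "-0.036 0.045 0.01 0 0 0" --pt "-0.006 0.074 0.02 0 0 0" --pt "-0.006 0.074 0.03 0 0 0" --pt "-0.006 0.074 0.04 0 0 0" --pt "-0.006 0.074 0.04 0 0 0"

```text
clock: 2.72
tool_pos: [0.4489, -0.1339, 0.1193]
orientation: [-180.0, 0.1, 7.7]
force: [-0.2, -0.2, -0.2]
opening: 0.0006
gripper_force: 0.0
```

```bash
python3 - <<'E'
from h import *
a=snap('top','t1.png');b=snap('scene','s1.png')
o=telemetry.get_obs();print(o['tool_pos'],o['clock'],o['opening'])
c=cv2.hconcat([cv2.resize(a[180:300,320:480],(400,300)),cv2.resize(b[230:350,190:350],(400,300))])
cv2.imwrite('pics/c1.png',c[:,:,::-1])
E
```

```text
[ 0.449933   -0.13380782  0.12039165] 2.825 0.00024030171624839163
```

View pics/c1.png

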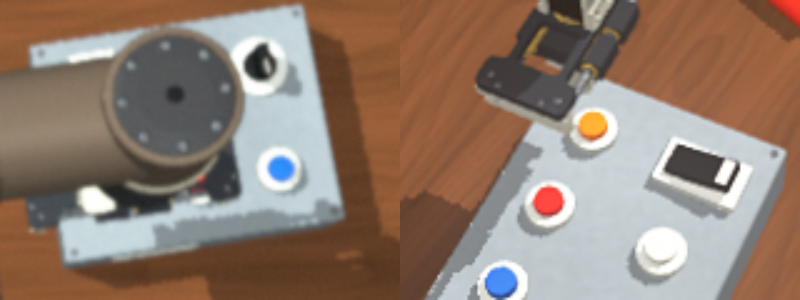

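The tip is over the amber cap, seen in the scene crop just above (593,125), and nothing else is in the way. I press in small steps.

Emit:
carry_out --pt "0.003 0.001 0.012 0 0 0" --pt "0.003 0.001 0.022 0 0 0" --pt "0.003 0.001 0.028 0 0 0" --pt "0.003 0.001 0.031 0 0 0" --pt "0.003 0.001 0.033 0 0 0" --pt "0.003 0.001 0.034 0 0 0" --pt "0.003 0.001 0.034 0 0 0"

```text
clock: 3.7
tool_pos: [0.4532, -0.1349, 0.0863]
orientation: [180.0, -0.0, 7.7]
force: [0.1, 0.1, 0.1]
opening: 0.0005
gripper_force: 0.0
```

No force, so I look again.

```bash
python3 - <<'E'
from h import *
b=snap('scene','s2.png')
o=telemetry.get_obs();print(o['tool_pos'],o['force'],o['moment'])
c=cv2.resize(b[210:330,200:360],(800,600),interpolation=cv2.INTER_CUBIC)
cv2.imwrite('pics/c2.png',c[:,:,::-1])
T=np.linalg.inv(viewer.camera_info('scene')['extrinsics']);c=viewer.camera_info('scene')
for p in(o['tool_pos'],[.452,-.135,.092]):
    q=cv2.projectPoints(np.array([p],float),cv2.Rodrigues(T[:3,:3])[0],T[:3,3],c['intrinsics'],np.array([c['k1'],0,0,0.]))[0].ravel();print(q,(q-[200,210])*5)
E
```

```text
[ 0.4532682  -0.13491706  0.08635814] [ 0.25324047 -0.24122508 -0.42771012] [-0.03774632  0.01311377 -0.04642033]
[267.48107063 279.33088544] [337.40535316 346.65442719]
[266.82387222 277.83806927] [334.1193611  339.19034634]
```

View pics/c2.png

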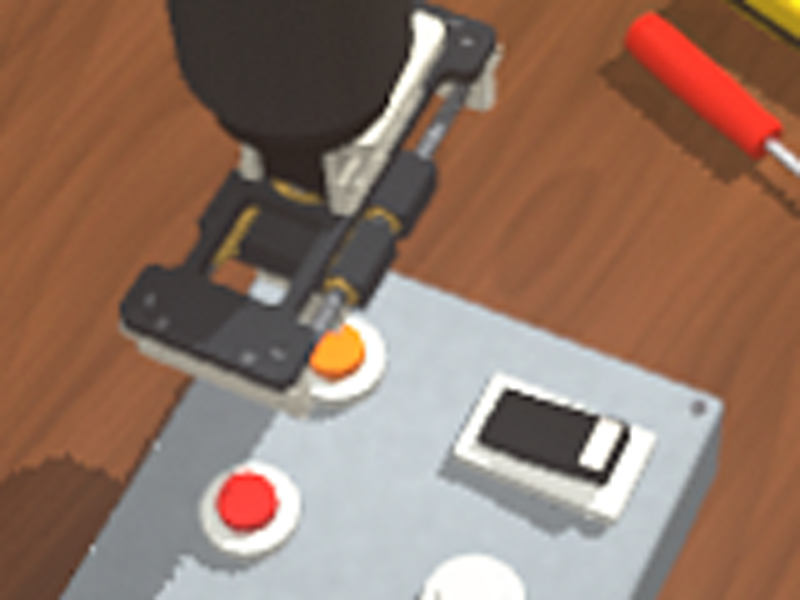

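The cap shows at crop (338,350) with the lowest visible grey part of the gripper at (322,312) just above it. The tip is not on the cap yet, so I creep further down and watch the force.

Emit:
carry_out --pt "0 0 0.001 0 0 0" --pt "0 0 0.002 0 0 0" --pt "0 0 0.003 0 0 0" --pt "0 0 0.003 0 0 0"

```text
clock: 4.25
tool_pos: [0.453, -0.1349, 0.0831]
orientation: [180.0, 0.0, 7.7]
force: [0.2, 0.5, -0.2]
opening: 0.0001
gripper_force: 0.0
```

Emit:
carry_out --pt "0 0 0.001 0 0 0" --pt "0 0 0.002 0 0 0" --pt "0 0 0.003 0 0 0" --pt "0 0 0.003 0 0 0"

```text
clock: 4.75
tool_pos: [0.453, -0.1349, 0.08]
orientation: [-180.0, 0.0, 7.7]
force: [0.3, -0.2, 0.1]
opening: 0.0005
gripper_force: 0.0
```

Still no contact at 80 mm, which is below the collar top. I look from both cameras.

```bash
python3 - <<'E'
from h import *
b=snap('scene','s3.png');a=snap('top','t3.png')
c=cv2.hconcat([cv2.resize(b[215:305,210:310],(500,450),interpolation=cv2.INTER_CUBIC),cv2.resize(a[180:300,310:390],(300,450),interpolation=cv2.INTER_CUBIC)])
cv2.imwrite('pics/c3.png',c[:,:,::-1])
E
```

```text
(no output)
```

View pics/c3.png

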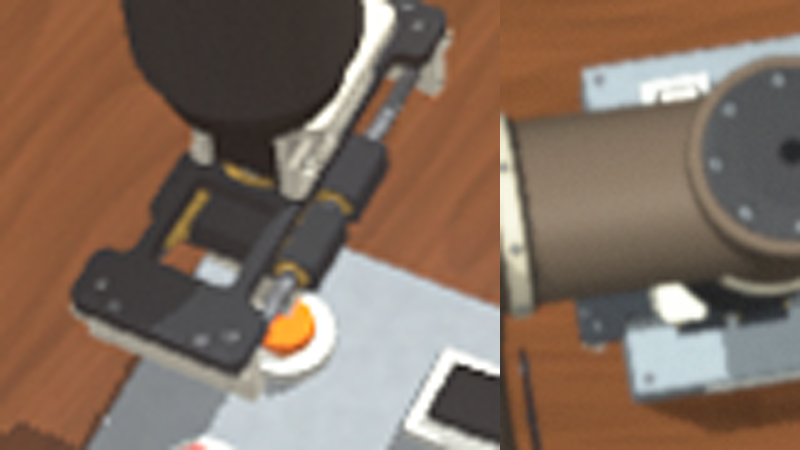

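The body hides the fingertips in both views. I raise the tool and turn it so its narrow side faces the scene camera, which should bring the tip into view.

Emit:
carry_out --pt "0 0 -0.02 0 0 0" --pt "0 0 -0.05 0 0 0.16" --pt "0 0 -0.05 0 0 0.33" --pt "0 0 -0.05 0 0 0.5" --pt "0 0 -0.05 0 0 0.66" --pt "0 0 -0.05 0 0 0.82" --pt "0 0 -0.05 0 0 0.95" --pt "0 0 -0.05 0 0 0.95"

```text
clock: 5.85
tool_pos: [0.4531, -0.1349, 0.1302]
orientation: [-180.0, -0.0, -46.7]
force: [1.3, -0.7, -0.0]
opening: 0.0006
gripper_force: 0.0
```

```bash
cat >> h.py <<'E'
def proj(n,p):
    c=viewer.camera_info(n);T=np.linalg.inv(c['extrinsics'])
    return cv2.projectPoints(np.array([p],float),cv2.Rodrigues(T[:3,:3])[0],T[:3,3],np.array(c['intrinsics']),np.array([c['k1'],0,0,0.]))[0].ravel()
E
python3 - <<'E'
from h import *
b=snap('scene','s4.png');o=telemetry.get_obs();p=o['tool_pos'];q=proj('scene',p)
print(p,o['orientation'],q,(q-[210,200])*6, (proj('scene',[.452,-.135,.092])-[210,200])*6)
cv2.imwrite('pics/c4.png',cv2.resize(b[200:300,210:340],(780,600),interpolation=cv2.INTER_CUBIC)[:,:,::-1])
E
```

```text
[ 0.4530923  -0.13491147  0.13018252] [-1.79999734e+02 -5.09569595e-04 -4.65771743e+01] [265.96097601 269.20683412] [335.76585607 415.24100471] [340.94323332 467.02841561]
```

View pics/c4.png

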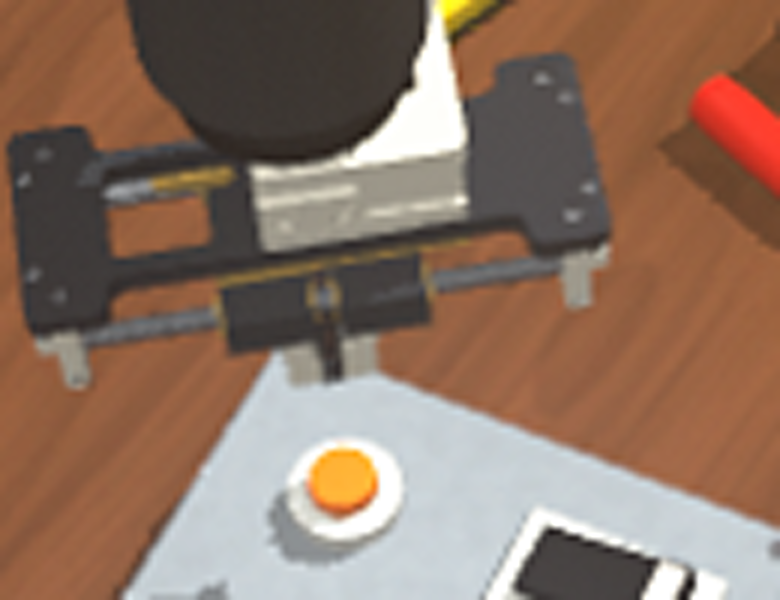

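The fingertip is at crop (332,375), while the reported TCP projects to (336,415) and the cap sits at (343,482). The real tip is therefore about 25–30 mm higher than reported, which explains the missing contact. I go down along this line by touch, with a 3 mm side correction.

Emit:
carry_out --pt "0 -0.003 0.02 0 0 0" --pt "0 -0.003 0.04 0 0 0" --pt "0 -0.003 0.048 0 0 0" --pt "0 -0.003 0.052 0 0 0" --pt "0 -0.003 0.056 0 0 0" --pt "0 -0.003 0.056 0 0 0"

```text
clock: 6.65
tool_pos: [0.4554, -0.1329, 0.0743]
orientation: [-180.0, -0.0, -46.7]
force: [-0.1, -0.4, 0.1]
opening: 0.0004
gripper_force: 0.0
```

Emit:
carry_out --pt "0 0 0.002 0 0 0" --pt "0 0 0.004 0 0 0" --pt "0 0 0.004 0 0 0"

```text
clock: 7.02
tool_pos: [0.4552, -0.1329, 0.0701]
orientation: [180.0, 0.0, -46.7]
force: [0.2, 0.1, -0.9]
opening: 0.0004
gripper_force: 0.0
```

Emit:
carry_out --pt "0 0 0.001 0 0 0" --pt "0 0 0.002 0 0 0" --pt "0 0 0.002 0 0 0"

```text
clock: 7.4
tool_pos: [0.4552, -0.1329, 0.0681]
orientation: [180.0, 0.0, -46.7]
force: [0.4, 0.3, 0.5]
opening: 0.0006
gripper_force: 0.0
```

Emit:
carry_out --pt "0 0 0.001 0 0 0" --pt "0 0 0.002 0 0 0" --pt "0 0 0.002 0 0 0"

```text
clock: 7.78
tool_pos: [0.4552, -0.1329, 0.0661]
orientation: [180.0, 0.0, -46.7]
force: [0.2, -0.7, -0.4]
opening: 0.0003
gripper_force: 0.0
```

Emit:
carry_out --pt "0 0 0.001 0 0 0" --pt "0 0 0.002 0 0 0" --pt "0 0 0.002 0 0 0"

```text
clock: 8.15
tool_pos: [0.4552, -0.1328, 0.0641]
orientation: [180.0, 0.0, -46.7]
force: [-0.1, 0.1, 0.6]
opening: 0.0002
gripper_force: 0.0
```

```bash
python3 - <<'E'
from h import *
b=snap('scene','s5.png');o=telemetry.get_obs();p=o['tool_pos'];q=proj('scene',p)
print(p,o['force'],(q-[210,200])*6)
cv2.imwrite('pics/c5.png',cv2.resize(b[200:300,210:340],(780,600),interpolation=cv2.INTER_CUBIC)[:,:,::-1])
E
```

```text
[ 0.45529545 -0.13286523  0.06413243] [ 0.39296197  0.19757953 -0.470452  ] [356.4419142  503.82048286]
```

View pics/c5.png

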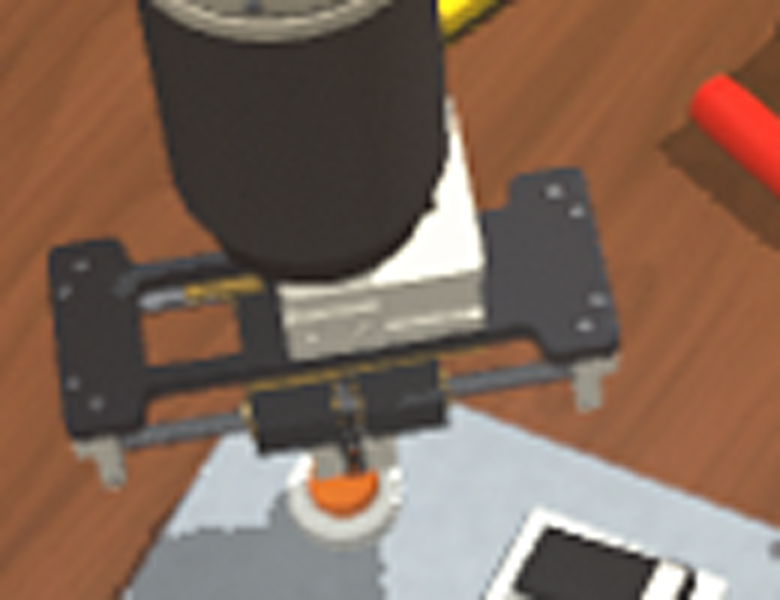

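The tip at crop (350,475) now overlaps the upper half of the cap (centre 343,484), so it is almost touching. I continue.

Emit:
carry_out --pt "0 0.001 0.001 0 0 0" --pt "0 0.002 0.002 0 0 0" --pt "0 0.002 0.003 0 0 0" --pt "0 0.002 0.003 0 0 0"

```text
clock: 8.7
tool_pos: [0.4538, -0.1342, 0.0611]
orientation: [180.0, 0.0, -46.7]
force: [0.3, 0.1, 0.6]
opening: 0.0007
gripper_force: 0.0
```

Emit:
carry_out --pt "0 0 0.001 0 0 0" --pt "0 0 0.002 0 0 0" --pt "0 0 0.002 0 0 0"

```text
clock: 9.07
tool_pos: [0.4538, -0.1342, 0.0591]
orientation: [180.0, 0.0, -46.7]
force: [0.2, 0.3, 0.3]
opening: 0.0003
gripper_force: 0.0
```

Emit:
carry_out --pt "0 0 0.001 0 0 0" --pt "0 0 0.002 0 0 0" --pt "0 0 0.002 0 0 0"

```text
clock: 9.45
tool_pos: [0.4538, -0.1342, 0.0571]
orientation: [180.0, 0.0, -46.7]
force: [0.3, 0.0, 0.2]
opening: 0.0002
gripper_force: 0.0
```

Emit:
carry_out --pt "0 0 0.001 0 0 0" --pt "0 0 0.002 0 0 0" --pt "0 0 0.002 0 0 0"

```text
clock: 9.82
tool_pos: [0.4537, -0.1342, 0.055]
orientation: [180.0, 0.0, -46.7]
force: [0.1, -0.2, -1.0]
opening: 0.0003
gripper_force: 0.0
```

```bash
python3 - <<'E'
from h import *
b=snap('scene','s6.png');o=telemetry.get_obs()
print(o['tool_pos'],o['force'],o['moment'],o['tau'])
cv2.imwrite('pics/c6.png',cv2.resize(b[240:300,220:320],(800,480),interpolation=cv2.INTER_CUBIC)[:,:,::-1])
E
```

```text
[ 0.45378949 -0.1342406   0.05510596] [-0.32313708 -0.17640191 -0.14238376] [ 0.04120569 -0.02212686 -0.01671379] [-1.47657080e-03 -3.58915472e+01  2.25937879e+01  5.34484059e+00
  8.25291546e-02 -5.52248218e-05]
```

View pics/c6.png

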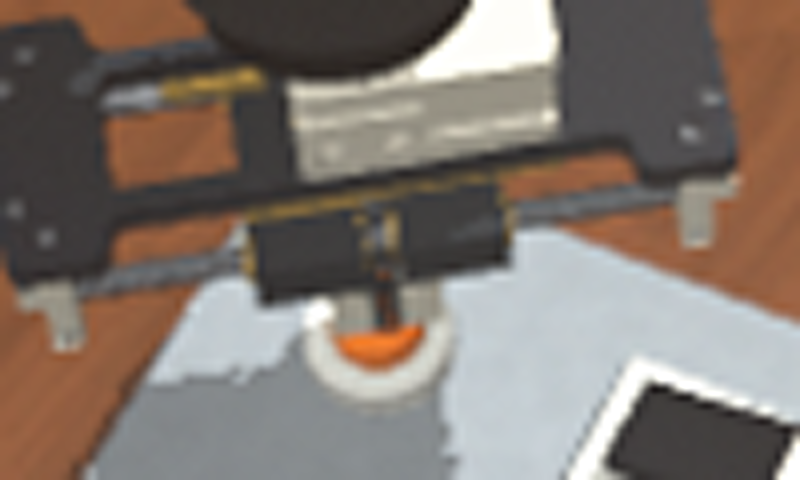

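The tip edge at crop (385,325) is over the cap (centre about (380,335)), and the estimated gap is still under 10 mm. I keep creeping down.

Emit:
carry_out --pt "0 0 0.001 0 0 0" --pt "0 0 0.002 0 0 0" --pt "0 0 0.003 0 0 0" --pt "0 0 0.003 0 0 0"

```text
clock: 10.38
tool_pos: [0.4539, -0.1342, 0.0522]
orientation: [180.0, -0.0, -46.7]
force: [-0.2, 0.2, 1.8]
opening: 0.0003
gripper_force: 0.9
```

Emit:
carry_out --pt "0 0 0.001 0 0 0" --pt "0 0 0.002 0 0 0" --pt "0 0 0.002 0 0 0"

```text
clock: 10.75
tool_pos: [0.4539, -0.1342, 0.0502]
orientation: [180.0, -0.0, -46.7]
force: [-0.8, 0.1, 2.9]
opening: 0.0003
gripper_force: 1.4
```

Emit:
carry_out --pt "0 0 0.001 0 0 0" --pt "0 0 0.002 0 0 0" --pt "0 0 0.002 0 0 0"

```text
clock: 11.12
tool_pos: [0.4539, -0.1343, 0.0482]
orientation: [180.0, -0.0, -46.7]
force: [-1.7, 0.5, 3.8]
opening: 0.0007
gripper_force: 2.0
```

Contact. The spring is at 3.8 N, so about 2.3 mm more takes it fully in. After that I release.

Emit:
carry_out --pt "0 0 0.001 0 0 0" --pt "0 0 0.002 0 0 0" --pt "0 0 0.003 0 0 0" --pt "0 0 0.003 0 0 0"

```text
clock: 11.62
tool_pos: [0.454, -0.1343, 0.0465]
orientation: [-180.0, -0.0, -46.7]
force: [-7.6, 3.9, 21.8]
opening: 0.0003
gripper_force: 10.8
```

Fully in: the end stop shows 21.8 N at a reported 46.5 mm, which gives a tool z offset of 39.5 mm. I lift off, move over to the rocker and turn back square to the console.

Emit:
carry_out --pt "0 0 -0.02 0 0 0" --pt "0 0 -0.045 0 0 0" --pt "0.013 -0.018 -0.045 0 0 -0.16" --pt "0.026 -0.036 -0.045 0 0 -0.32" --pt "0.039 -0.054 -0.045 0 0 -0.48" --pt "0.052 -0.072 -0.045 0 0 -0.64" --pt "0.065 -0.09 -0.045 0 0 -0.8" --pt "0.078 -0.107 -0.045 0 0 -0.95"

```text
clock: 12.62
tool_pos: [0.5858, -0.1176, 0.0895]
orientation: [-180.0, 0.0, 8.0]
force: [-0.1, 0.1, -0.4]
opening: 0.0003
gripper_force: 0.0
```

Emit:
carry_out --pt "0 0 0.01 0 0 0" --pt "0 0 0.02 0 0 0" --pt "0 0 0.027 0 0 0" --pt "0 0 0.029 0 0 0" --pt "0 0 0.03 0 0 0" --pt "0 0 0.03 0 0 0"

```text
clock: 13.38
tool_pos: [0.5854, -0.1177, 0.0605]
orientation: [180.0, -0.0, 7.7]
force: [-1.0, 0.4, 0.3]
opening: 0.0001
gripper_force: 0.0
```

Emit:
carry_out --pt "0 0 0.001 0 0 0" --pt "0 0 0.002 0 0 0" --pt "0 0 0.003 0 0 0" --pt "0 0 0.004 0 0 0" --pt "0 0 0.004 0 0 0"

```text
clock: 14.0
tool_pos: [0.5855, -0.1177, 0.0562]
orientation: [180.0, -0.0, 7.7]
force: [1.7, 0.5, 2.0]
opening: 0.0003
gripper_force: 1.2
```

Emit:
carry_out --pt "0 0 0.001 0 0 0" --pt "0 0 0.002 0 0 0" --pt "0 0 0.003 0 0 0" --pt "0 0 0.004 0 0 0" --pt "0 0 0.004 0 0 0"

```text
clock: 14.62
tool_pos: [0.5859, -0.1177, 0.0524]
orientation: [180.0, -0.1, 7.7]
force: [4.9, 1.1, 5.2]
opening: 0.0001
gripper_force: 2.2
```

Emit:
carry_out --pt "0 0 0.001 0 0 0" --pt "0 0 0.002 0 0 0" --pt "0 0 0.002 0 0 0"

```text
clock: 15.0
tool_pos: [0.5861, -0.1177, 0.051]
orientation: [180.0, -0.1, 7.7]
force: [3.5, 1.5, 9.1]
opening: 0.0003
gripper_force: 4.7
```

Emit:
carry_out --pt "0 0 0.001 0 0 0" --pt "0 0 0.002 0 0 0" --pt "0 0 0.002 0 0 0"

```text
clock: 15.38
tool_pos: [0.5864, -0.1177, 0.0506]
orientation: [180.0, -0.1, 7.7]
force: [-0.7, 2.4, 20.8]
opening: 0.0004
gripper_force: 10.1
```

The rocker is at its hard stop: 20.8 N at a true height of about 90 mm, which matches "on". I lift off and move to the green button, measuring both in a picture on the way.

Emit:
carry_out --pt "0 0 -0.03 0 0 0" --pt "0 -0.02 -0.06 0 0 0" --pt "0.005 -0.07 -0.06 0 0 0" --pt "0.012 -0.12 -0.06 0 0 0" --pt "0.018 -0.17 -0.06 0 0 0" --pt "0.025 -0.22 -0.06 0 0 0" --pt "0.032 -0.26 -0.05 0 0 0" --pt "0.037 -0.28 -0.04 0 0 0"

```text
clock: 16.38
tool_pos: [0.5824, 0.1656, 0.0864]
orientation: [179.9, 0.2, 7.7]
force: [0.1, -1.2, -0.7]
opening: 0.0005
gripper_force: 0.0
```

```bash
python3 - <<'E'
from h import *
b=snap('scene','s7.png');o=telemetry.get_obs();p=o['tool_pos'];print(p,o['force'])
print(proj('scene',p+[0,0,.0395]))
c=cv2.hconcat([cv2.resize(b[260:325,250:350],(400,260),interpolation=cv2.INTER_CUBIC),cv2.resize(b[155:255,320:420],(400,260),interpolation=cv2.INTER_CUBIC)])
cv2.imwrite('pics/c7.png',c[:,:,::-1])
E
```

```text
[0.58244909 0.16668075 0.08497454] [-0.43597631  2.55071693 -1.08726027]
[380.99566053 205.93293836]
```

View pics/c7.png

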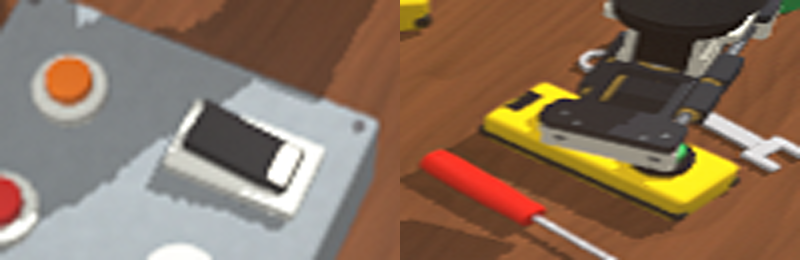

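The crop shows the amber cap out again and the rocker's white-barred end down. The pendant is undisturbed. I move over the green button and lower.

Emit:
carry_out --pt "0.003 -0.02 0 0 0 0" --pt "0.006 -0.04 0 0 0 0" --pt "0.006 -0.04 0.02 0 0 0" --pt "0.006 -0.04 0.04 0 0 0" --pt "0.006 -0.04 0.054 0 0 0" --pt "0.006 -0.04 0.059 0 0 0" --pt "0.006 -0.04 0.059 0 0 0"

```text
clock: 17.3
tool_pos: [0.5851, 0.2052, 0.0292]
orientation: [180.0, 0.0, 7.7]
force: [0.0, -0.5, 0.2]
opening: 0.0004
gripper_force: 0.0
```

Emit:
carry_out --pt "-0.002 -0.002 0.004 0 0 0" --pt "-0.002 -0.002 0.008 0 0 0" --pt "-0.002 -0.002 0.01 0 0 0" --pt "-0.002 -0.002 0.012 0 0 0" --pt "-0.002 -0.002 0.012 0 0 0"

```text
clock: 17.92
tool_pos: [0.5828, 0.2071, 0.0173]
orientation: [-180.0, -0.0, 7.7]
force: [-2.4, 1.1, 3.7]
opening: 0.0006
gripper_force: 1.7
```

Emit:
carry_out --pt "0 0 0.001 0 0 0" --pt "0 0 0.002 0 0 0" --pt "0 0 0.0028 0 0 0" --pt "0 0 0.0028 0 0 0"

```text
clock: 18.42
tool_pos: [0.5829, 0.207, 0.0149]
orientation: [-180.0, -0.0, 7.7]
force: [-3.3, 1.7, 8.7]
opening: 0.0003
gripper_force: 3.9
```

Past 5 N, so it is fully in. I hold for 1.4 s, then lift clear.

Emit:
carry_out --pt "0 0 0.0003 0 0 0" --pt "0 0 0.0003 0 0 0" --pt "0 0 0.0003 0 0 0" --pt "0 0 0.0003 0 0 0" --pt "0 0 0.0003 0 0 0" --pt "0 0 0.0003 0 0 0" --pt "0 0 0.0003 0 0 0" --pt "0 0 0.0003 0 0 0"

```text
clock: 19.42
tool_pos: [0.5829, 0.2071, 0.0149]
orientation: [-180.0, -0.0, 7.7]
force: [-4.6, 0.9, 9.6]
opening: 0.0003
gripper_force: 4.9
```

Emit:
carry_out --pt "0 0 0 0 0 0" --pt "0 0 0 0 0 0" --pt "0 0 0 0 0 0" --pt "0 0 -0.01 0 0 0" --pt "0 0 -0.04 0 0 0" --pt "0 0 -0.09 0 0 0" --pt "0 0 -0.12 0 0 0" --pt "0 0 -0.12 0 0 0"

```text
clock: 20.42
tool_pos: [0.5843, 0.2074, 0.1371]
orientation: [-179.9, -0.3, 7.7]
force: [-0.3, 0.3, -0.2]
opening: 0.0005
gripper_force: 0.0
```

```bash
python3 - <<'E'
from h import *
b=snap('scene','s8.png')[:,:,::-1].copy();a=cv2.imread('pics/s0.png');s7=cv2.imread('pics/s7.png')
for nm,im in(('s0',a),('s8',b)):
    r=im[200:245,345:410];m=cv2.inRange(cv2.cvtColor(r,cv2.COLOR_BGR2HSV),(22,150,100),(35,255,255))
    p=np.argwhere(m);print(nm,len(p),p.max(0),p.mean(0))
for n,(x0,y0,x1,y1) in dict(console=(195,255,345,410),wrench=(405,190,425,222),driver=(322,208,385,265)).items():
    print(n,cv2.absdiff(a,b)[y0:y1,x0:x1].mean())
for nm,im in(('s0',a),('s8',b)):
    m=cv2.inRange(im[284:314,290:332],(225,225,225),(255,255,255));print(nm,m.sum()//255)
    h=cv2.cvtColor(im[265:297,250:285],cv2.COLOR_BGR2HSV);m=cv2.inRange(h,(5,150,120),(22,255,255));print(np.argwhere(m).mean(0),m.sum()//255)
o=telemetry.get_obs();print(o['tool_pos'],o['force'],o['clock'])
E
```

```text
s0 959 [36 58] [16.55683003 30.71428571]
s8 959 [36 59] [16.5818561  30.81438999]
console 12.550910394265234
wrench 0.6333333333333333
driver 3.7050960735171263
s0 172
[14.63157895 16.76842105] 95
s8 167
[14.75757576 16.82828283] 99
[0.58316656 0.20690228 0.13514469] [ 0.02245135 -0.27965865 -0.67487239] 20.475
```

The pendant and tools have not moved, the amber cap is out and the arm is clear. I hand in.

```bash
python3 -c "
from plant import workorder
print(workorder.close_job())"
```

```text
the job is handed in; nothing more can be done
None
```

I pressed the amber reset button fully in and let it out, pushed the rocker down to its stop at the white-barred end, and held the middle pendant's green button fully in for over 1 s; the pendant and tools had not moved, and the job was handed in at about 20 s (no verdict was returned).

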